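# Raise the knife edge on two cases and hold the lever beam level over it

## Task

Build the pivot for the lever lesson: stack the grey case squarely on the blue plinth and then the yellow case, the one with the steel knife edge on its lid, squarely on the grey case. Then pick up the weighted beam at its balance point (the red band) and finish while still holding it there: level, crosswise to the knife edge, with the red band straight above the edge and a gap of about 3 cm between the edge and the bar, touching nothing else. Leave the electronic balance, the measuring cylinder and the flask where they are.

Things in the scene. Friction and masses are not known exactly. Their poses are not given: they have to be found in the camera images.
- plinth: Fixed blue levelling plinth on four feet, 76 (x) by 110 (y) by 20 mm high; its origin is the centre of its underside, on the bench, and its top is 20 mm higher. z is up. It stands in a different place and yaw each time. A case belongs on its middle with the case's long side (y) along the plinth's long side (y), either way round.
- grey_center (a point): Centre (half-way up) of the loose closed case of grey plastic with a white lid: 56 (its x) by 90 (its y) by 40 mm high (z), about 0.35 kg, flat lid. It stands on the bench, centre 20 mm up. Grip it across the 56 mm width (fingers closing along its x). It looks the same turned half a turn.
- edge_center (a point): Centre (half-way up) of the body of the loose closed yellow case with orange lid: 56 (its x) by 90 (its y) by 40 mm high (z), about 0.35 kg. A steel knife edge 40 mm long and 20 mm wide at its foot stands across the middle of the lid along the case's x, 16 mm high. Grip as the grey case; it too looks the same after half a turn. The two cases' places may be swapped.
- knife_edge (a point): Middle of the top line of the steel knife edge, 36 mm above the centre of the yellow case; the edge runs along this point's x axis.
- beam_balance (a point): Balance point of the loose lever beam (0.5 kg), half-way up its bar, 25 mm above the bench at the start; marked by a red band 8 mm wide. The aluminium bar, 12 mm wide (y) and 22 mm high (z), runs along this point's x, from 199 mm on the -x side to the weight at +x; its underside is 11 mm below this point. Grip it here across the 12 mm (closing along y). Either end may point either way over the edge.
- beam_weight (a point): Centre of the upright brass cylinder fixed on the beam's end, 36 mm across and 44 mm high, its axis 43 mm to the +x side of the balance point, its near face 25 mm from it, its foot 14 mm below the bar's underside. It and a black foot 14 mm high under the bar's other end carry the beam on the bench.
- balance: White electronic balance, 140 (x) by 190 (y) by 45 mm high, loose on the far side of the bench; origin at the centre of its underside. Leave alone.
- measuring_cylinder: Clear plastic measuring cylinder, 56 mm across and 200 mm high with a foot 84 mm across, loose; origin at the centre of its underside. Leave alone.
- flask: Round glass flask with a black stopper, 82 mm across and 138 mm high, loose; origin at the centre of its underside. Leave alone.
Mind the look-alikes: they are no part of the job. Leave any purple look-alike of the part that bears edge_center alone.

How it is judged:
By the outcome, as a careful person would: the job done as asked, in the order asked, and still so for the second after the job is handed in, while the arm keeps its last pose, push and grip.
It also fails if it takes over 67 s, if anything falls off the work surface, if the arm or the gripper's body presses on something with over 40 N, if the wrist force passes 120 N, or if a joint passes its speed limit or range.

## Robot

A 6-joint arm with a two-finger parallel gripper is mounted at the origin on the work surface. World frame = base frame: x ahead of the robot, y to its left, z up, the work surface at z = 0. Lengths are in m, angles in rad, forces in N, time in s.
With the tool pointing down it reaches from about 0.375 to 0.9 m from the base axis. Payload 3.1 kg.
Tool frame: the origin (TCP) lies at the centre of the arm's flange, where the gripper is bolted on; the fingertips stand 182 mm ahead of it and the grasp point (between the pads) lies 164 mm ahead of it; z points along the fingers, y is the line along which they close (so a half turn about z gives the same grasp; the last joint's range is limited). The gripper opens to 87 mm and grips with 3 to 60 N. Pads are 19 mm wide; open, the fingers measure 117 mm over their backs; the gripper's body (75 mm by 190 mm) begins 51 mm behind the grasp point.
Start: joints at [-1.317, 0.527, 1.433, -0, 1.181, -0.178], TCP at [0.262, -0.567, 0.405] pointing down, gripper open.
Joint ranges: [-3.08, 3.08], [-0.75, 2.2], [0.22, 2.44], [-1.43, 4.57], [0, 2.65], [-2.85, 2.85]. Speed limits (rad/s): [2.79, 2.79, 3.14, 3.14, 3.14, 3.14].

## Interface

Orientations are given as a unit quaternion [x, y, z, w].
In Python, from rig import * gives the robot as it stands.
- The arm moves only by the tool move_arm, never from a script. Its argument "commands" is a list that holds one entry, the list of rows, each a list of 6 numbers: the shift along the tool's x, y, z in units of 40 mm (1.0 is 40 mm), then the turn, a rotation vector about the tool's x, y, z in rad. A call has 1 to 12 rows; each row is the pose to reach, as a shift and turn from the pose commanded when the call began, along the tool's axes at that moment; what a row does not reach only later rows make up. A row lasts 1/8 s, in which the tool goes at most 62.5 mm and 10.7 degrees, less where a joint would pass 70% of its speed; a pose out of reach is approached as far as the arm can. A call with a gripper value outside its range is refused whole. "claw" is the closure, from -1 (fully open) to 1 (shut), so that 0 is half open, set as the call begins (left out, the last holds). The fingers move at their own pace and stop on an object; "squeeze" is the grip in N (left out, the last holds). Time passes only in rows, so rows that repeat a pose let the fingers close. It gives the time, the measured TCP pose, the force, the opening and the grip force at its end, in the units of the state.
- get_obs(): the state, without advancing time (a new reading comes with each control period).
- camera(name): name is "side" or "top"; returns a dict with "pixels" (480x640x3 uint8, blue, green, red), "range_z" (480x640 float32, m along the optical axis (not along the pixel's ray), 0 where there is no reading), "camera_matrix" (3x3 intrinsics, pixels), "D" ([k1, k2, p1, p2, k3] as OpenCV has them; the pictures are not rectified), "extrinsics" (4x4, takes a point from world to camera coordinates). Camera axes: x right, y up, looking along -z (the intrinsics and any distortion apply to the point x, -y, -z); pixel columns grow to the right and rows downward; lengths in m; the calibration is good to about 2 mm. A picture is of the moment at which its call begins.
- hand_in(): hands the job in; it is judged then, once.
The state is a dict: "time": time; "q": joint angles; "joint_velocities": joint speeds; "joint_torque": joint torques, N m; "position": TCP position; "tool_rot": TCP orientation; "ft_force": force on the tool from outside, world axes, zero at the start; "moment": the same for the moment, N m; "grip_width": finger opening in m; "grip_force": force on a finger pad.
Only numpy, scipy, OpenCV 4.12 (cv2) and the standard library are available. Lean on these libraries where they do the work, as an engineer would, in place of code of your own. Each camera call takes 0.05 s, during which the arm holds its last target. There are 200 camera calls.

## Working session

There is one attempt and no reset: what is moved stays moved. The work goes in short steps, Python scripts to look and compute and a tool call to move; the robot and the scene stay as the last step left them, time stands still between calls to the robot, and variables do not carry over. Pictures are saved under pics/ and viewed, at most 10 in all, crops included, and the job is handed in when it is done.

Besides the shell and the picture viewer there is one more tool, called by a JSON object that holds its "method" and its "body". move_arm: Moves the arm, as the interface text tells. Its arguments: {"type":"object","properties":{"commands":{"type":"array","items":{"type":"array","items":{"type":"array","items":{"type":"number"}}}},"claw":{"type":"number"},"squeeze":{"type":"number"}},"required":["commands"]}

```bash
ls; mkdir -p pics
cat > h.py <<'E'
from rig import *
import numpy as np, cv2
def grab(n,f=None):
    c=camera(n); 
    if f: cv2.imwrite('pics/'+f,c['pixels'])
    return c
def rays(c,uv):
    uv=np.asarray(uv,float).reshape(-1,1,2)
    p=cv2.undistortPoints(uv,np.array(c['camera_matrix'],float),np.array(c['D'],float)).reshape(-1,2)
    E=np.array(c['extrinsics']);R=E[:3,:3];o=-R.T@E[:3,3]
    d=np.c_[p[:,0],-p[:,1],-np.ones(len(p))]@R   # depth-1 along axis
    return o,d
def onplane(c,uv,z):
    o,d=rays(c,uv); return o+d*((z-o[2])/d[:,2])[:,None]
def cloud(c):
    v,u=np.nonzero(c['range_z']>0); o,d=rays(c,np.c_[u,v]); return u,v,o+d*c['range_z'][v,u][:,None]
E
python3 - <<'E'
from h import *
import json
for n in('top','side'):
    c=grab(n,n+'0.png'); E=np.array(c['extrinsics']); print(n,-E[:3,:3].T@E[:3,3],c['D'],np.array(c['camera_matrix']).tolist(),(c['range_z']>0).mean())
o=get_obs();print({k:np.round(v,3).tolist() for k,v in o.items()})
E
```

```text
pics
top [0.43387592 0.00360205 1.62658364] [0.04321864 0.         0.         0.         0.        ] [[608.6041928474937, 0.0, 317.47494901414626], [0.0, 608.6041928474937, 246.29227609747124], [0.0, 0.0, 1.0]] 0.9960481770833334
side [0.37180855 0.70321954 0.93565903] [-0.077932  0.        0.        0.        0.      ] [[585.2814316017542, 0.0, 320.44545803795023], [0.0, 585.2814316017542, 236.0042348998763], [0.0, 0.0, 1.0]] 0.99619140625
{'time': 0.1, 'q': [-1.316, 0.528, 1.434, 0.0, 1.181, -0.179], 'joint_velocities': [-0.002, -0.002, -0.001, 0.001, -0.001, -0.001], 'joint_torque': [-0.0, -44.099, -17.715, 0.063, 0.053, -0.0], 'position': [0.262, -0.567, 0.404], 'tool_rot': [0.977, 0.215, -0.0, -0.001], 'ft_force': [0.356, 0.46, 0.822], 'moment': [0.006, -0.034, -0.019], 'grip_force': 0.0, 'grip_width': 0.087}
```

View pics/top0.png

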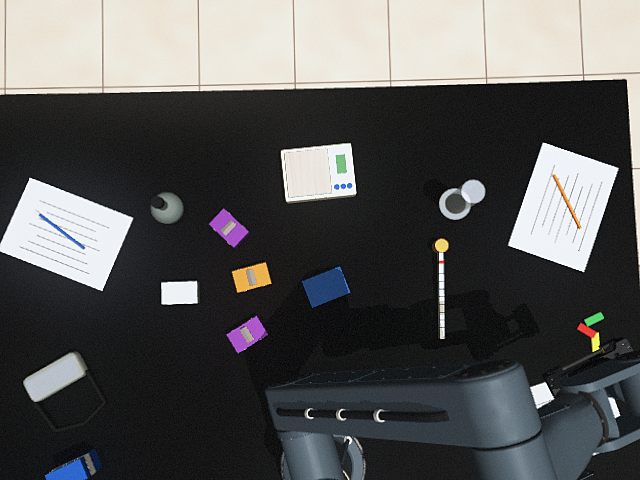

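View pics/side0.png

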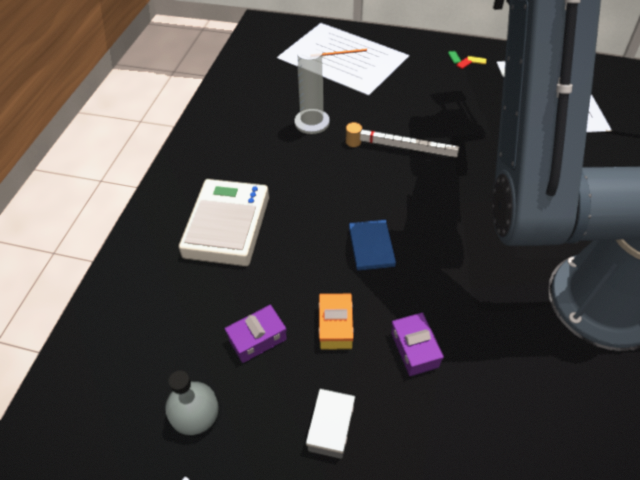

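The top view shows the grey case (white lid) at (180,292), yellow/orange case at (252,277), purple look-alikes at (229,228) and (247,334), blue plinth at (327,286), and the beam with red band at about (441,262) and weight at (442,245). A second blue object at (75,465) is a box with a case-like top, so it isn't the plinth. The side view agrees: plinth (372,244), yellow (336,320), grey (331,422), weight (354,134).

```bash
cat >> h.py <<'E'
BOX={'top':{'grey':(150,270,210,315),'yellow':(225,255,280,300),'plinth':(295,258,360,315),'p1':(200,200,255,255),'p2':(220,308,275,360),'weight':(428,232,456,258),'bar':(430,256,452,345)},
 'side':{'grey':(300,380,365,465),'yellow':(310,285,362,358),'plinth':(340,210,405,280),'weight':(340,115,364,150),'bar':(360,125,465,162)}}
def mask(c,b,name):
    hsv=cv2.cvtColor(c['pixels'],cv2.COLOR_BGR2HSV);H,S,V=[hsv[...,i].astype(int) for i in range(3)]
    m={'grey':(V>130)&(S<60),'yellow':(H>8)&(H<32)&(S>110)&(V>110),'orange':(H>8)&(H<22)&(S>110)&(V>150),'plinth':(H>95)&(H<125)&(S>90)&(V>35),'p1':(H>130)&(S>80)&(V>60),'p2':(H>130)&(S>80)&(V>60),'weight':(H>8)&(H<32)&(S>80)&(V>80),'bar':(V>60),'red':((H<6)|(H>172))&(S>120)&(V>60)}[name]
    z=np.zeros(m.shape,bool);x0,y0,x1,y1=b;z[y0:y1,x0:x1]=1
    return m&z
def rect(P):
    r=cv2.minAreaRect((P[:,:2]*1000).astype(np.float32)); (cx,cy),_,_=r; b=cv2.boxPoints(r)
    e=[b[1]-b[0],b[2]-b[1]]; L=[np.linalg.norm(x) for x in e]; i=int(np.argmax(L)); a=np.degrees(np.arctan2(e[i][1],e[i][0]))%180
    return np.round([cx,cy,min(L),max(L),a],1)
E
python3 - <<'E'
from h import *
t=camera('top');s=camera('side')
for n,z in(('grey',.04),('yellow',.04),('plinth',.02),('p1',.04),('p2',.04)):
    for nm,c in(('top',t),('side',s)):
        if n not in BOX[nm]:continue
        m=mask(c,BOX[nm][n],n); v,u=np.nonzero(m); o,d=rays(c,np.c_[u,v]); r=c['range_z'][v,u]; P=o+d*r[:,None]
        k=abs(P[:,2]-z)<.007
        Q=onplane(c,np.c_[u,v][k],z)
        print(n,nm,'z med',np.round(np.median(P[k,2])*1000,1),k.sum(),'long-axis rect(mm)',rect(Q),'mean',np.round(Q.mean(0)*1000,1)[:2])
for nm,c in(('top',t),('side',s)):
    m=mask(c,BOX[nm]['weight'],'weight');v,u=np.nonzero(m);o,d=rays(c,np.c_[u,v]);P=o+d*c['range_z'][v,u][:,None];k=P[:,2]>.036
    Q=onplane(c,np.c_[u,v][k],.044);print(nm,'weight',np.median(P[k,2]),rect(Q),Q.mean(0)[:2])
    m=mask(c,BOX[nm]['bar'],'bar');v,u=np.nonzero(m);o,d=rays(c,np.c_[u,v]);P=o+d*c['range_z'][v,u][:,None];k=P[:,2]>.030
    Q=onplane(c,np.c_[u,v][k],.036);print(nm,'bar',np.median(P[k,2]),rect(Q))
    m=mask(c,BOX[nm]['bar'] if nm=='side' else (430,250,452,345),'red');v,u=np.nonzero(m);o,d=rays(c,np.c_[u,v]);P=o+d*c['range_z'][v,u][:,None]; k=P[:,2]>.03
    print(nm,'red',k.sum(),onplane(c,np.c_[u,v][k],.036).mean(0),P[k].mean(0))
# obstacles
for n,x in(('flask',(145,185,190,230)),('cyl',(435,180,490,222)),('bal',(275,140,360,205))):
    u,v,P=cloud(t);k=(u>x[0])&(u<x[2])&(v>x[1])&(v<x[3])&(P[:,2]>.02);print(n,P[k].min(0),P[k].max(0))
im=t['pixels'][190:360,150:470];cv2.imwrite('pics/crop.png',cv2.resize(im,None,fx=2.5,fy=2.5,interpolation=cv2.INTER_CUBIC))
E
```

```text
grey top z med 39.9 757 long-axis rect(mm) [457.6 360.4  57.5  93.7  90.7] mean [457.6 361. ]
grey side z med 41.3 2084 long-axis rect(mm) [454.  361.7  59.2  93.1  90.7] mean [454.  362.9]
yellow top z med 40.0 612 long-axis rect(mm) [492.3 173.2  58.3  90.9 103.8] mean [492.1 173.3]
yellow side z med 41.7 1281 long-axis rect(mm) [489.4 174.9  58.   95.3 103.9] mean [488.8 176.8]
plinth top z med 19.6 1117 long-axis rect(mm) [463.1 -20.3  75.1 108.8 110.2] mean [462.9 -20.5]
plinth side z med 21.0 1711 long-axis rect(mm) [459.5 -16.8  76.9 114.4 110.5] mean [459.2 -15.8]
p1 top z med 40.1 614 long-axis rect(mm) [623.6 230.   57.8  91.7  45.5] mean [623.1 230.2]
p2 top z med 39.7 618 long-axis rect(mm) [346.  186.5  57.9  91.3 121.3] mean [345.3 186.5]
top weight 0.043820291660746635 [ 562.8 -323.5   31.2   31.6  177.5] [ 0.56245124 -0.32352356]
top bar 0.03587899342446077 [ 428.6 -317.9   12.9  212.4  177.4]
top red 10 [ 0.51966664 -0.32400791  0.036     ] [ 0.51973631 -0.32427614  0.03469076]
side weight 0.04443352320707783 [ 558.1 -318.2   32.4   45.5  102.1] [ 0.55910384 -0.31962038]
side bar 0.03611180184956364 [ 435.2 -317.6   34.1  232.8  174.5]
side red 14 [ 0.51747137 -0.32067646  0.036     ] [ 0.51743414 -0.32041008  0.03622374]
flask [0.63972303 0.35028238 0.02187943] [0.72101294 0.43392904 0.14989016]
cyl [ 0.64075673 -0.40006919  0.02000471] [ 0.71116838 -0.34054294  0.21060904]
bal [ 0.68967413 -0.10749679  0.02029362] [0.84022834 0.08936566 0.05785196]
```

View pics/crop.png

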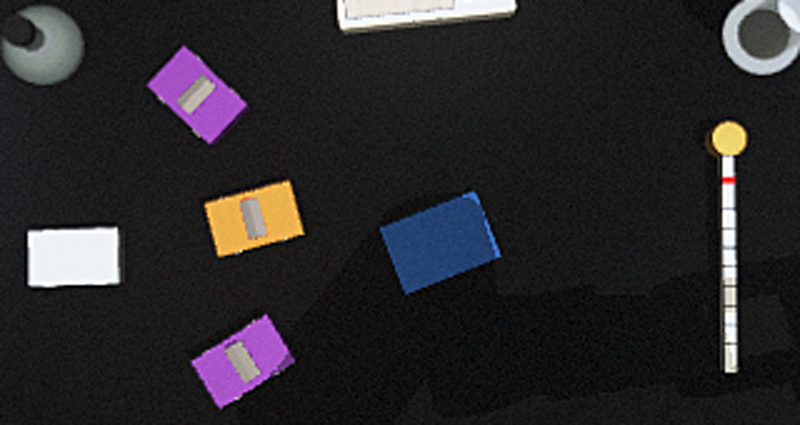

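In the crop, the only yellow/orange case with a steel edge is at full-image (252,277). The two purple ones, (229,228) and (247,334), are look-alikes to leave alone. The 20 mm high blue slab at (327,286) is the plinth. Sizes and heights match the description, so I'll start with the grey case.

```bash
cat >> h.py <<'E'
from scipy.spatial.transform import Rotation as Rn
def plan(*T):
    "each T=(x,y,grasp z [mm], yaw of tool y [deg])"
    o=get_obs();p=np.array(o['position']);R=Rn.from_quat(o['tool_rot'])
    g=p+R.apply([0,0,.164]);ty=R.apply([0,1,0])
    print('t %.2f grasp'%o['time'],np.round(g*1000,1),'yaw %.2f'%np.degrees(np.arctan2(ty[1],ty[0])),'w',round(o['grip_width']*1000,1),'gf',round(o['grip_force'],1),'F',np.round(o['ft_force'],1))
    for x,y,z,a in T:
        a=np.radians(a);yy=[np.cos(a),np.sin(a),0];zz=[0,0,-1];Rt=Rn.from_matrix(np.c_[np.cross(yy,zz),yy,zz])
        s=R.inv().apply(np.array([x/1e3,y/1e3,z/1e3+.164])-p)/.04;w=(R.inv()*Rt).as_rotvec()
        print(np.round(s,3).tolist()+np.round(w,4).tolist())
E
python3 -c "
from h import *
plan((430,-250,200,-40),(455.8,361,130,.7),(455.8,361,26,.7))"
```

```text
t 0.20 grasp [ 262.  -566.9  240.1] yaw -65.20 w 87.5 gf 0.0 F [ 0.5 -0.1 -0.6]
[7.136, -5.436, 1.012, -0.0013, -0.0005, -0.4399]
[14.127, -19.03, 2.782, -0.0011, -0.001, -1.1502]
[14.127, -19.027, 5.382, -0.0011, -0.001, -1.1502]
```

{"method": "move_arm", "body": {"commands": [[[7.14, -5.44, 1.0, 0, 0, -0.44], [7.14, -5.44, 1.0, 0, 0, -0.44], [7.14, -5.44, 1.0, 0, 0, -0.44], [7.14, -5.44, 1.0, 0, 0, -0.44], [7.14, -5.44, 1.0, 0, 0, -0.44], [14.13, -19.03, 2.78, 0, 0, -1.15], [14.13, -19.03, 2.78, 0, 0, -1.15], [14.13, -19.03, 2.78, 0, 0, -1.15], [14.13, -19.03, 2.78, 0, 0, -1.15], [14.13, -19.03, 2.78, 0, 0, -1.15], [14.13, -19.03, 2.78, 0, 0, -1.15], [14.13, -19.03, 2.78, 0, 0, -1.15]]], "claw": -1, "squeeze": 30}}

```text
time: 1.7
position: [0.4398, 0.1425, 0.3193]
tool_rot: [0.703, 0.711, 0.0, 0.0]
ft_force: [1.2, 0.3, -0.2]
grip_width: 0.0869
grip_force: 0.0
```

```bash
python3 -c "
from h import *
plan((455.8,361,130,.7),(455.8,361,26,.7))"
```

```text
t 1.70 grasp [439.9 142.5 155.3] yaw 0.69 w 86.9 gf 0.0 F [ 1.2  0.3 -0.2]
[5.457, 0.466, 0.632, 0.001, 0.0001, -0.0003]
[5.457, 0.463, 3.232, 0.001, 0.0001, -0.0003]
```

{"method": "move_arm", "body": {"commands": [[[5.46, 0.47, 0.63, 0, 0, 0], [5.46, 0.47, 0.63, 0, 0, 0], [5.46, 0.47, 0.63, 0, 0, 0], [5.46, 0.47, 0.63, 0, 0, 0], [5.46, 0.47, 0.63, 0, 0, 0], [5.46, 0.47, 0.63, 0, 0, 0]]]}}

```text
time: 2.45
position: [0.4555, 0.3585, 0.2939]
tool_rot: [0.703, 0.711, -0.001, -0.0]
ft_force: [-0.8, -1.1, 0.2]
grip_width: 0.0871
grip_force: 0.0
```

```bash
python3 -c "
from h import *
plan((455.8,361,130,.7),(455.8,361,26,.7))"
```

```text
t 2.45 grasp [455.3 358.4 129.9] yaw 0.70 w 87.1 gf 0.0 F [-0.8 -1.1  0.2]
[0.061, 0.009, -0.003, -0.0011, 0.001, 0.0]
[0.064, 0.012, 2.597, -0.0011, 0.001, 0.0]
```

{"method": "move_arm", "body": {"commands": [[[0.06, 0.01, 1.3, 0, 0, 0], [0.06, 0.01, 2.6, 0, 0, 0], [0.06, 0.01, 2.6, 0, 0, 0], [0.06, 0.01, 2.6, 0, 0, 0]]]}}

```text
time: 2.95
position: [0.4567, 0.3607, 0.1915]
tool_rot: [0.703, 0.711, 0.0, 0.0]
ft_force: [0.5, 0.0, 0.9]
grip_width: 0.0866
grip_force: 0.0
```

{"method": "move_arm", "body": {"commands": [[[0, 0, 0, 0, 0, 0], [0, 0, 0, 0, 0, 0], [0, 0, 0, 0, 0, 0], [0, 0, 0, 0, 0, 0], [0, 0, 0, 0, 0, 0], [0, 0, 0, 0, 0, 0]]], "claw": 1, "squeeze": 30}}

```text
time: 3.7
position: [0.4557, 0.3616, 0.1906]
tool_rot: [0.703, 0.711, -0.001, -0.0]
ft_force: [-2.3, -0.2, 6.1]
grip_width: 0.0557
grip_force: 30.0
```

```bash
python3 -c "
from h import *
plan((455.8,361,126,.7),(461.5,-19.5,126,20.3))"
```

```text
t 3.70 grasp [455.5 361.5  26.6] yaw 0.68 w 55.7 gf 30.0 F [-2.3 -0.2  6.1]
[-0.015, -0.001, -2.484, -0.0012, 0.0002, -0.0003]
[-9.528, 0.029, -2.482, -0.0012, 0.0, -0.3424]
```

{"method": "move_arm", "body": {"commands": [[[0, 0, -1.2, 0, 0, 0], [0, 0, -2.48, 0, 0, 0], [-9.53, 0.03, -2.48, 0, 0, -0.342], [-9.53, 0.03, -2.48, 0, 0, -0.342], [-9.53, 0.03, -2.48, 0, 0, -0.342], [-9.53, 0.03, -2.48, 0, 0, -0.342], [-9.53, 0.03, -2.48, 0, 0, -0.342], [-9.53, 0.03, -2.48, 0, 0, -0.342], [-9.53, 0.03, -2.48, 0, 0, -0.342], [-9.53, 0.03, -2.48, 0, 0, -0.342], [-9.53, 0.03, -2.48, 0, 0, -0.342], [-9.53, 0.03, -2.48, 0, 0, -0.342]]]}}

```text
time: 5.2
position: [0.4617, -0.0181, 0.2893]
tool_rot: [0.57, 0.821, -0.0, -0.0]
ft_force: [-0.1, 0.5, -3.6]
grip_width: 0.0558
grip_force: 30.0
```

```bash
python3 -c "
from h import *
plan((461.5,-19.5,126,20.3),(461.5,-19.5,52,20.3))
s=grab('side');t=grab('top');
cv2.imwrite('pics/hold.png',np.hstack([cv2.resize(t['pixels'][200:360,220:420],(400,320)),cv2.resize(s['pixels'][100:340,260:500],(400,320))]))"
```

```text
t 5.20 grasp [461.6 -18.  125.3] yaw 20.44 w 55.8 gf 30.0 F [-0.1  0.5 -3.6]
[-0.032, -0.017, -0.018, -0.0005, -0.0005, 0.0024]
[-0.033, -0.017, 1.832, -0.0005, -0.0005, 0.0024]
```

View pics/hold.png

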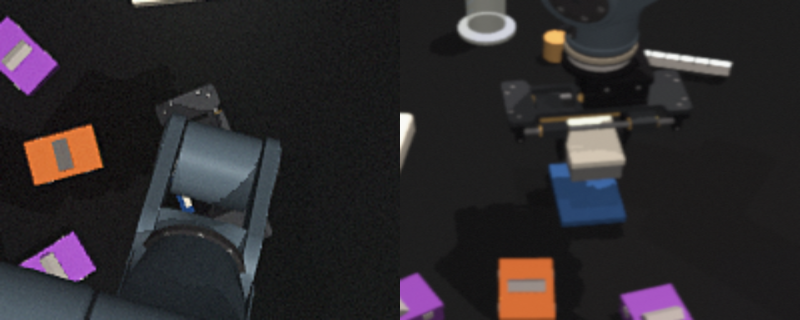

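The side crop shows the grey case held centrally over the blue plinth, about (595,150) against (587,190) in the crop. I'll lower it.

{"method": "move_arm", "body": {"commands": [[[-0.03, -0.02, 1.0, 0, 0, 0.002], [-0.03, -0.02, 1.75, 0, 0, 0.002], [-0.03, -0.02, 1.75, 0, 0, 0.002], [-0.03, -0.02, 1.85, 0, 0, 0.002], [-0.03, -0.02, 1.9, 0, 0, 0.002], [-0.03, -0.02, 1.95, 0, 0, 0.002], [-0.03, -0.02, 1.95, 0, 0, 0.002]]]}}

```text
time: 6.18
position: [0.4617, -0.0211, 0.2117]
tool_rot: [0.572, 0.82, 0.0, 0.0]
ft_force: [-0.1, 0.1, -4.1]
grip_width: 0.0558
grip_force: 30.0
```

```bash
python3 -c "
from h import *
plan((461.5,-19.5,46.6,20.3))"
```

```text
t 6.17 grasp [461.8 -21.1  47.7] yaw 20.16 w 55.8 gf 30.0 F [-0.1  0.1 -4.1]
[0.039, 0.009, 0.028, 0.0006, 0.0004, -0.0024]
```

{"method": "move_arm", "body": {"commands": [[[0.03, 0.01, 0.01, 0, 0, -0.002], [0.03, 0.01, 0.03, 0, 0, -0.002], [0.03, 0.01, 0.04, 0, 0, -0.002], [0.03, 0.01, 0.04, 0, 0, -0.002]]]}}

```text
time: 6.68
position: [0.4616, -0.0197, 0.2107]
tool_rot: [0.572, 0.821, 0.0, 0.0]
ft_force: [-0.4, 0.5, 5.7]
grip_width: 0.0557
grip_force: 30.0
```

```bash
python3 -c "
from h import *
plan((461.5,-19.5,46.6,20.3))"
```

```text
t 6.67 grasp [461.7 -19.7  46.7] yaw 20.28 w 55.7 gf 30.0 F [-0.4  0.5  5.7]
[0.005, 0.0, 0.002, 0.0005, 0.0003, -0.0003]
```

{"method": "move_arm", "body": {"commands": [[[0, 0, 0, 0, 0, 0], [0, 0, 0, 0, 0, 0], [0, 0, 0, 0, 0, 0], [0, 0, 0, 0, 0, 0]]], "claw": -1}}

```text
time: 7.18
position: [0.4616, -0.0198, 0.2097]
tool_rot: [0.572, 0.821, -0.0, -0.0]
ft_force: [-0.3, 0.1, -0.1]
grip_width: 0.0846
grip_force: 0.0
```

```bash
python3 -c "
from h import *
plan((461.5,-19.5,130,20.3),(490.8,174,130,13.9))"
```

```text
t 7.17 grasp [461.6 -19.8  45.7] yaw 20.28 w 84.6 gf 0.0 F [-0.3  0.1 -0.1]
[0.008, -0.0, -2.108, -0.0001, -0.0001, -0.0003]
[4.292, 2.364, -2.108, -0.0001, -0.0001, 0.1114]
```

{"method": "move_arm", "body": {"commands": [[[0, 0, -1.0, 0, 0, 0], [0, 0, -2.11, 0, 0, 0], [4.29, 2.36, -2.11, 0, 0, 0.111], [4.29, 2.36, -2.11, 0, 0, 0.111], [4.29, 2.36, -2.11, 0, 0, 0.111], [4.29, 2.36, -2.11, 0, 0, 0.111], [4.29, 2.36, -2.11, 0, 0, 0.111], [4.29, 2.36, -2.11, 0, 0, 0.111]]]}}

```text
time: 8.18
position: [0.4904, 0.1725, 0.2939]
tool_rot: [0.617, 0.787, -0.001, -0.0]
ft_force: [-0.6, 0.5, -0.5]
grip_width: 0.0869
grip_force: 0.0
```

Run:
```python
from h import *
plan((490.8,174,130,13.9),(490.8,174,28,13.9))
for nm in('top','side'):
    c=grab(nm,nm+'1.png')
    b=(290,245,370,325) if nm=='top' else (330,170,420,290)
    for n,z in(('grey',.06),('plinth',.02)):
        m=mask(c,b,n); v,u=np.nonzero(m); o,d=rays(c,np.c_[u,v]); P=o+d*c['range_z'][v,u][:,None]
        k=abs(P[:,2]-z)<.007
        if k.sum()>20: print(nm,n,np.median(P[k,2]),k.sum(),rect(onplane(c,np.c_[u,v][k],z)))
```

```text
t 8.18 grasp [490.2 172.5 129.9] yaw 13.83 w 86.9 gf 0.0 F [-0.6  0.5 -0.5]
[0.033, 0.018, -0.002, -0.0013, 0.0002, -0.0012]
[0.034, 0.021, 2.548, -0.0013, 0.0002, -0.0012]
top grey 0.05992505063719933 728 [463.8 -20.6  57.5  90.  109.8]
top plinth 0.01972294061525992 340 [462.8 -20.2  75.6 109.2 110.2]
side grey 0.06088798644044413 369 [451.3 -36.   31.5  68.9 103.9]
```

View pics/top1.png

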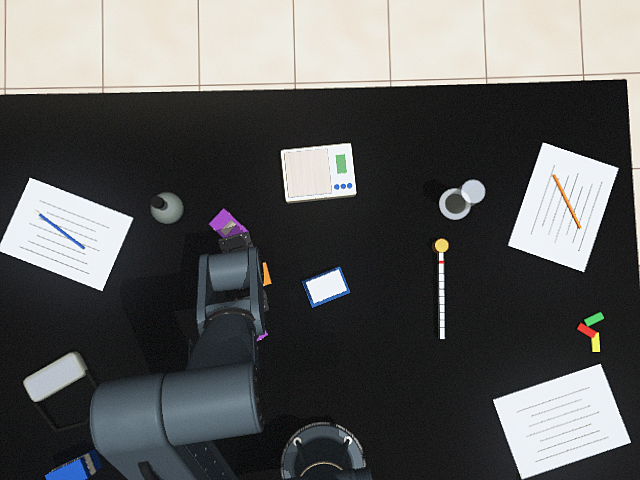

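The grey case sits on the plinth in the top view at (326,286), about 1 mm and 0.4° off square. Next is the yellow case.

{"method": "move_arm", "body": {"commands": [[[0.03, 0.01, 1.3, 0, 0, 0], [0.03, 0.01, 2.55, 0, 0, 0], [0.03, 0.01, 2.55, 0, 0, 0], [0.03, 0.01, 2.55, 0, 0, 0]]]}}

```text
time: 8.78
position: [0.4913, 0.1745, 0.1933]
tool_rot: [0.617, 0.787, 0.0, 0.0]
ft_force: [0.2, -1.3, 1.2]
grip_width: 0.0872
grip_force: 0.0
```

{"method": "move_arm", "body": {"commands": [[[0, 0, 0, 0, 0, 0], [0, 0, 0, 0, 0, 0], [0, 0, 0, 0, 0, 0], [0, 0, 0, 0, 0, 0], [0, 0, 0, 0, 0, 0], [0, 0, 0, 0, 0, 0]]], "claw": 1, "squeeze": 30}}

```text
time: 9.52
position: [0.4904, 0.1752, 0.1927]
tool_rot: [0.616, 0.788, -0.0, -0.0]
ft_force: [-2.5, -1.1, 6.7]
grip_width: 0.0557
grip_force: 30.0
```

```bash
python3 -c "
from h import *
plan((490.5,174,128,13.9),(461.4,-19.7,128,20.1))"
```

```text
t 9.53 grasp [490.2 175.1  28.7] yaw 13.94 w 55.7 gf 30.0 F [-2.5 -1.1  6.7]
[-0.029, -0.006, -2.483, -0.0009, -0.0, 0.0007]
[-4.553, -1.879, -2.481, -0.0009, -0.0001, -0.1075]
```

{"method": "move_arm", "body": {"commands": [[[0, 0, -1.2, 0, 0, 0], [0, 0, -2.48, 0, 0, 0], [-4.53, -1.88, -2.48, 0, 0, -0.108], [-4.53, -1.88, -2.48, 0, 0, -0.108], [-4.53, -1.88, -2.48, 0, 0, -0.108], [-4.53, -1.88, -2.48, 0, 0, -0.108], [-4.53, -1.88, -2.48, 0, 0, -0.108], [-4.53, -1.88, -2.48, 0, 0, -0.108], [-4.53, -1.88, -2.48, 0, 0, -0.108], [-4.53, -1.88, -2.48, 0, 0, -0.108]]]}}

```text
time: 10.78
position: [0.4614, -0.0178, 0.2913]
tool_rot: [0.572, 0.82, 0.0, -0.0]
ft_force: [0.1, 0.2, -3.7]
grip_width: 0.0557
grip_force: 30.0
```

```bash
python3 -c "
from h import *
plan((461.1,-18.8,128,20.1),(461.1,-18.8,88.7,20.1))"
```

```text
t 10.78 grasp [461.4 -17.7 127.3] yaw 20.23 w 55.7 gf 30.0 F [ 0.1  0.2 -3.7]
[-0.022, -0.016, -0.017, -0.0001, -0.0001, 0.0023]
[-0.022, -0.016, 0.966, -0.0001, -0.0001, 0.0023]
```

{"method": "move_arm", "body": {"commands": [[[-0.01, -0.01, 0.5, 0, 0, 0.001], [-0.01, -0.01, 0.88, 0, 0, 0.001], [-0.01, -0.01, 0.9, 0, 0, 0.001], [-0.01, -0.01, 0.9, 0, 0, 0.001], [-0.01, -0.01, 0.9, 0, 0, 0.001]]]}}

```text
time: 11.4
position: [0.4614, -0.0193, 0.2559]
tool_rot: [0.573, 0.819, 0.0, 0.001]
ft_force: [-0.3, -0.6, -3.6]
grip_width: 0.0555
grip_force: 30.0
```

```bash
python3 -c "
from h import *
plan((461.1,-18.8,88.7,20.1))"
```

```text
t 11.40 grasp [461.6 -19.3  91.9] yaw 20.07 w 55.5 gf 30.0 F [-0.3 -0.6 -3.6]
[0.013, -0.003, 0.08, 0.0011, 0.0008, -0.0005]
```

{"method": "move_arm", "body": {"commands": [[[0.01, 0, 0.03, 0, 0, 0], [0.01, 0, 0.05, 0, 0, 0], [0.01, 0, 0.07, 0, 0, 0], [0.01, 0, 0.08, 0, 0, 0], [0.01, 0, 0.085, 0, 0, 0], [0.01, 0, 0.085, 0, 0, 0]]]}}

```text
time: 12.15
position: [0.461, -0.0189, 0.2527]
tool_rot: [0.573, 0.819, 0.0, 0.0]
ft_force: [-0.8, 0.5, 4.3]
grip_width: 0.0558
grip_force: 30.0
```

```bash
python3 -c "
from h import *
plan((461.1,-18.8,88.7,20.1))"
```

```text
t 12.15 grasp [461.  -19.   88.7] yaw 20.06 w 55.8 gf 30.0 F [-0.8  0.5  4.3]
[0.002, 0.004, 0.0, 0.0003, 0.0003, -0.0008]
```

{"method": "move_arm", "body": {"commands": [[[0, 0, 0, 0, 0, 0], [0, 0, 0, 0, 0, 0], [0, 0, 0, 0, 0, 0], [0, 0, 0, 0, 0, 0]]], "claw": -1}}

```text
time: 12.65
position: [0.461, -0.019, 0.2519]
tool_rot: [0.573, 0.819, -0.0, -0.0]
ft_force: [0.4, 0.1, 0.2]
grip_width: 0.0845
grip_force: 0.0
```

```bash
python3 -c "
from h import *
plan((461.1,-18.8,160,20.1),(518,-322.6,170,87.5))"
```

```text
t 12.65 grasp [461.  -19.   87.9] yaw 20.05 w 84.5 gf 0.0 F [0.4 0.1 0.2]
[0.003, 0.003, -1.803, -0.0, -0.0, -0.0008]
[-7.619, -1.264, -2.053, -0.0, -0.0001, -1.1772]
```

{"method": "move_arm", "body": {"commands": [[[0, 0, -0.9, 0, 0, 0], [0, 0, -1.8, 0, 0, 0], [-7.62, -1.26, -2.05, 0, 0, -1.177], [-7.62, -1.26, -2.05, 0, 0, -1.177], [-7.62, -1.26, -2.05, 0, 0, -1.177], [-7.62, -1.26, -2.05, 0, 0, -1.177], [-7.62, -1.26, -2.05, 0, 0, -1.177], [-7.62, -1.26, -2.05, 0, 0, -1.177], [-7.62, -1.26, -2.05, 0, 0, -1.177], [-7.62, -1.26, -2.05, 0, 0, -1.177], [-7.62, -1.26, -2.05, 0, 0, -1.177], [-7.62, -1.26, -2.05, 0, 0, -1.177]]]}}

```text
time: 14.15
position: [0.5182, -0.3222, 0.334]
tool_rot: [0.022, 1.0, 0.0, -0.0]
ft_force: [-0.1, -0.8, -0.2]
grip_width: 0.0873
grip_force: 0.0
```

Run:
```python
from h import *
plan((518,-322.6,100,87.5),(518,-322.6,26,87.5))
C={}
for nm in('top','side'):
    c=C[nm]=grab(nm,nm+'2.png')
    b=(290,235,370,325) if nm=='top' else (320,130,430,290)
    for n,z in(('orange',.1),('grey',.06),('plinth',.02),('grey',.112)):
        m=mask(c,b,n); v,u=np.nonzero(m); o,d=rays(c,np.c_[u,v]); P=o+d*c['range_z'][v,u][:,None]
        k=abs(P[:,2]-z)<.007
        if k.sum()>10: print(nm,n,z,np.median(P[k,2]),k.sum(),rect(onplane(c,np.c_[u,v][k],z)))
    # knife edge from range: points above 0.106 near stack
    u,v,P=cloud(c);k=(P[:,2]>.110)&(P[:,2]<.125)&(np.hypot(P[:,0]-.461,P[:,1]+.02)<.05)
    Q=onplane(c,np.c_[u,v][k],.116);print(nm,'edge',k.sum(),P[k,2].max(),Q.mean(0)*1e3,rect(Q))
cv2.imwrite('pics/c2.png',np.hstack([cv2.resize(C['top']['pixels'][200:360,280:480],(400,320)),cv2.resize(C['side']['pixels'][100:290,280:518],(400,320))]))
```

```text
t 14.15 grasp [ 518.2 -322.1  170. ] yaw 87.48 w 87.3 gf 0.0 F [-0.1 -0.8 -0.2]
[0.004, -0.012, 1.749, 0.0001, -0.0001, -0.0003]
[0.004, -0.012, 3.599, 0.0001, -0.0001, -0.0003]
top orange 0.1 0.10036279571330908 647 [464.1 -20.4  56.5  90.3 109.2]
top plinth 0.02 0.019477853584007998 272 [462.9 -20.3  75.6 108.9 110.1]
top edge 73 0.12216334466739087 [462.7800442  -21.16697058 116.        ] [463.  -20.   17.   39.   20.2]
side orange 0.1 0.1008667889851913 951 [460.8 -19.9  57.9  92.8 110. ]
side grey 0.06 0.05765303881270656 71 [472.6   3.7  46.3  99.4 144.7]
side plinth 0.02 0.020840156650601294 510 [459.6 -16.5  76.8 113.2 110.8]
side grey 0.112 0.11254662247665592 128 [460.2 -16.3  15.6  37.6  19.9]
side edge 117 0.11869558147840187 [459.48328013 -14.36721156 116.        ] [458.9 -12.8  17.   39.7  20.6]
```

View pics/c2.png

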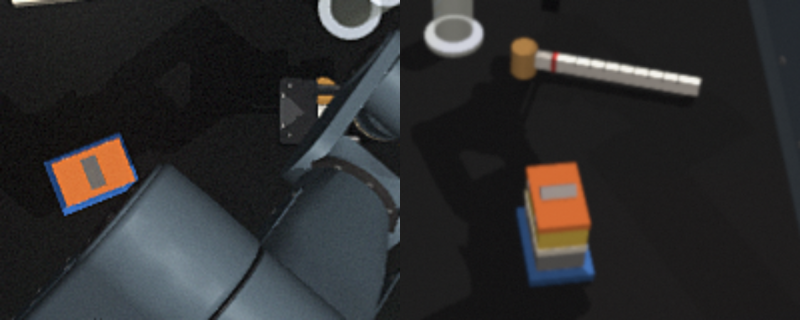

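The crops show the stack square: orange lid on grey on blue at (92,172) left and (557,205) right. The red band is at (554,62) in the side crop. I'll descend on the beam.

{"method": "move_arm", "body": {"commands": [[[0, -0.01, 1.5, 0, 0, 0], [0, -0.01, 2.6, 0, 0, 0], [0, -0.01, 3.3, 0, 0, 0], [0, -0.01, 3.62, 0, 0, 0], [0, -0.01, 3.62, 0, 0, 0], [0, -0.01, 3.62, 0, 0, 0]]]}}

```text
time: 15.0
position: [0.5187, -0.3234, 0.1905]
tool_rot: [0.022, 1.0, -0.001, 0.001]
ft_force: [0.1, -0.2, 0.4]
grip_width: 0.0867
grip_force: 0.0
```

Run:
```python
from h import *
plan((518,-322.6,25,87.5))
s=grab('side'); cv2.imwrite('pics/c3.png',cv2.resize(s['pixels'][80:200,300:500],(800,480)))
```

```text
t 15.00 grasp [ 519.  -323.6   26.5] yaw 87.49 w 86.7 gf 0.0 F [ 0.1 -0.2  0.4]
[0.017, 0.018, 0.036, -0.0017, 0.002, -0.0001]
```

View pics/c3.png

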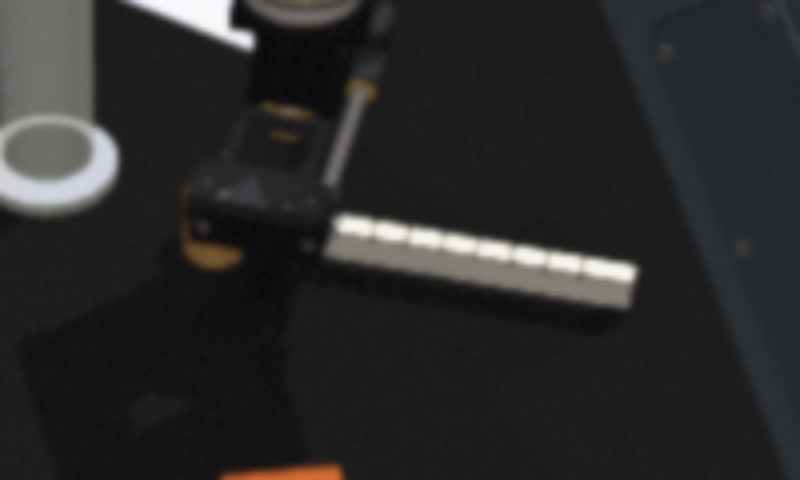

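The side crop shows the gripper straddling the bar near the weight (brass at (210,240)) and hiding the red band. I'll close it.

{"method": "move_arm", "body": {"commands": [[[0.01, 0.01, 0.02, 0, 0, 0], [0.01, 0.01, 0.02, 0, 0, 0], [0.01, 0.01, 0.02, 0, 0, 0], [0.01, 0.01, 0.02, 0, 0, 0], [0.01, 0.01, 0.02, 0, 0, 0], [0.01, 0.01, 0.02, 0, 0, 0], [0.01, 0.01, 0.02, 0, 0, 0], [0.01, 0.01, 0.02, 0, 0, 0], [0.01, 0.01, 0.02, 0, 0, 0], [0.01, 0.01, 0.02, 0, 0, 0]]], "claw": 1, "squeeze": 55}}

```text
time: 16.3
position: [0.5177, -0.3224, 0.1883]
tool_rot: [0.022, 1.0, 0.0, -0.0]
ft_force: [0.6, 0.9, 0.0]
grip_width: 0.0113
grip_force: 55.0
```

Run:
```python
from h import *
plan((518,-322.6,65,87.5))
```

```text
t 16.30 grasp [ 517.7 -322.3   24.3] yaw 87.50 w 11.3 gf 55.0 F [0.6 0.9 0. ]
[-0.007, -0.005, -1.016, 0.0003, -0.0002, 0.0]
```

{"method": "move_arm", "body": {"commands": [[[0, 0, -0.5, 0, 0, 0], [0, 0, -1.0, 0, 0, 0], [0, 0, -1.5, 0, 0, 0], [0, 0, -1.5, 0, 0, 0], [0, 0, -1.5, 0, 0, 0], [0, 0, -1.5, 0, 0, 0]]]}}

```text
time: 17.05
position: [0.5174, -0.3223, 0.2477]
tool_rot: [0.022, 1.0, 0.001, -0.001]
ft_force: [0.2, 0.9, -3.3]
grip_width: 0.0114
grip_force: 55.0
```

Run:
```python
from h import *
plan((517.7,-322.3,200,60),(461.5,-120,230,20),(461.5,-20,230,20))
print(np.round(get_obs()['moment'],3))
for nm in('side','top'):
    c=camera(nm);u,v,P=cloud(c);b=(350,90,480,165) if nm=='side' else (425,250,460,360)
    k=(u>b[0])&(u<b[2])&(v>b[1])&(v<b[3])&(P[:,2]>.06)&(P[:,2]<.12)&(P[:,0]<.5)&(P[:,0]>.29)&(abs(P[:,1]+.315)<.02)&(c['pixels'][v,u].min(1)>130)
    Q=P[k]
    if len(Q)>10:
        f=np.polyfit(Q[:,0],Q[:,2],1);print(nm,len(Q),'x',Q[:,0].min(),Q[:,0].max(),'top slope deg',np.degrees(np.arctan(f[0])),'z@.518',np.polyval(f,.518))
```

```text
t 17.05 grasp [ 517.2 -322.1   83.7] yaw 87.49 w 11.4 gf 55.0 F [ 0.2  0.9 -3.3]
[-0.003, 0.003, -2.909, 0.0008, -0.0016, 0.4797]
[1.623, 4.995, -3.651, 0.0002, -0.0018, 1.1779]
[1.733, 7.492, -3.648, 0.0002, -0.0018, 1.1779]
[ 0.099 -0.176 -0.016]
side 365 x 0.31875449900978337 0.49001594773828494 top slope deg -0.2357198846820547 z@.518 0.09588235851154368
```

{"method": "move_arm", "body": {"commands": [[[0, 0, -1.4, 0, 0, 0.18], [0, 0, -2.9, 0, 0, 0.36], [1.62, 5.0, -3.65, 0, 0, 1.178], [1.62, 5.0, -3.65, 0, 0, 1.178], [1.62, 5.0, -3.65, 0, 0, 1.178], [1.62, 5.0, -3.65, 0, 0, 1.178], [1.73, 7.49, -3.65, 0, 0, 1.178], [1.73, 7.49, -3.65, 0, 0, 1.178], [1.73, 7.49, -3.65, 0, 0, 1.178], [1.73, 7.49, -3.65, 0, 0, 1.178], [1.73, 7.49, -3.65, 0, 0, 1.178], [1.73, 7.49, -3.65, 0, 0, 1.178]]]}}

```text
time: 18.65
position: [0.4619, -0.0212, 0.3943]
tool_rot: [0.574, 0.819, -0.0, 0.0]
ft_force: [0.8, 0.2, -4.1]
grip_width: 0.0114
grip_force: 55.0
```

Run:
```python
from h import *
plan((461.7,-19.9,165,20.1))
```

```text
t 18.65 grasp [461.9 -21.2 230.3] yaw 19.90 w 11.4 gf 55.0 F [ 0.8  0.2 -4.1]
[0.031, 0.006, 1.632, -0.0, 0.0001, -0.0035]
```

{"method": "move_arm", "body": {"commands": [[[0.01, 0, 0.6, 0, 0, -0.002], [0.01, 0, 1.2, 0, 0, -0.003], [0.01, 0, 1.5, 0, 0, -0.003], [0.01, 0, 1.63, 0, 0, -0.003], [0.01, 0, 1.63, 0, 0, -0.003], [0.01, 0, 1.63, 0, 0, -0.003], [0.01, 0, 1.63, 0, 0, -0.003], [0.01, 0, 1.63, 0, 0, -0.003]]]}}

```text
time: 19.65
position: [0.4617, -0.0198, 0.3295]
tool_rot: [0.572, 0.82, 0.0, 0.0]
ft_force: [0.3, 0.3, -3.6]
grip_width: 0.0115
grip_force: 55.0
```

Run:
```python
from h import *
plan((461.7,-19.9,158,20.1))
print(np.round(get_obs()['moment'],3))
C={}
for nm in('side','top'):
    c=C[nm]=grab(nm,nm+'3.png')
    m=mask(c,(280,60,460,300) if nm=='side' else (280,200,400,330),'red');v,u=np.nonzero(m);o,d=rays(c,np.c_[u,v]);P=o+d*c['range_z'][v,u][:,None]
    k=(P[:,2]>.13)&(P[:,2]<.2);print(nm,'red',k.sum(),P[k].mean(0) if k.any() else '', np.c_[u,v][k].mean(0) if k.any() else '')
    u,v,P=cloud(c);hv=cv2.cvtColor(c['pixels'],cv2.COLOR_BGR2HSV)[v,u]
    rel=P[:,:2]-[.4617,-.0199];a=np.radians(110.1);al=rel@[np.cos(a),np.sin(a)];pe=rel@[-np.sin(a),np.cos(a)]
    k=(al>.03)&(al<.2)&(abs(pe)<.03)&(P[:,2]>.14)&(P[:,2]<.2)&(hv[:,2]>130)&(hv[:,1]<60)
    Q=P[k]
    if len(Q)>10:
        T=np.c_[al[k],pe[k]];h=Q[:,2];t=h>np.median(h)+0.0; f=np.polyfit(T[:,0],h,1);g=np.polyfit(T[:,0],T[:,1],1)
        print(nm,len(Q),'al',T[:,0].min(),T[:,0].max(),'zslope',np.degrees(np.arctan(f[0])),'z0',f[1],'yaw err',np.degrees(np.arctan(g[0])),'pe0',g[1])
cv2.imwrite('pics/c4.png',np.hstack([cv2.resize(C['top']['pixels'][200:360,230:430],(400,320)),cv2.resize(C['side']['pixels'][80:300,270:545],(400,320))]))
```

```text
t 19.65 grasp [461.8 -19.8 165.5] yaw 20.17 w 11.5 gf 55.0 F [ 0.3  0.3 -3.6]
[-0.002, -0.0, 0.188, 0.0007, 0.0005, 0.0013]
[ 0.031 -0.093 -0.039]
side red 14 [ 0.46028295 -0.01997019  0.18032278] [376.  186.5]
side 626 al 0.03029230870497219 0.19900460134149794 zslope -0.6330702630593883 z0 0.17871765779181367 yaw err 0.36408365034274104 pe0 2.6957732226122793e-05Traceback (most recent call last):
  File "<stdin>", line 7, in <module>
  File "h.py", line 9, in rays
    p=cv2.undistortPoints(uv,np.array(c['camera_matrix'],float),np.array(c['D'],float)).reshape(-1,2)
      ~~~~~~~~~~~~~~~~~~~^^^^^^^^^^^^^^^^^^^^^^^^^^^^^^^^^^^^^^^^^^^^^^^^^^^^^^^^^^^^^^
cv2.error: OpenCV(4.12.0) /io/opencv/modules/calib3d/src/undistort.dispatch.cpp:347: error: (-215:Assertion failed) CV_IS_MAT(_src) && CV_IS_MAT(_dst) && (_src->rows == 1 || _src->cols == 1) && (_dst->rows == 1 || _dst->cols == 1) && _src->cols + _src->rows - 1 == _dst->rows + _dst->cols - 1 && (CV_MAT_TYPE(_src->type) == CV_32FC2 || CV_MAT_TYPE(_src->type) == CV_64FC2) && (CV_MAT_TYPE(_dst->type) == CV_32FC2 || CV_MAT_TYPE(_dst->type) == CV_64FC2) in function 'cvUndistortPointsInternal'
```

Run:
```python
from h import *
c=grab('side')
u,v,P=cloud(c);hv=cv2.cvtColor(c['pixels'],cv2.COLOR_BGR2HSV)[v,u]
rel=P[:,:2]-[.4617,-.0199];a=np.radians(110.1);al=rel@[np.cos(a),np.sin(a)];pe=rel@[-np.sin(a),np.cos(a)]
k=(al>.0)&(al<.21)&(abs(pe)<.03)&(P[:,2]>.14)&(P[:,2]<.2)&(hv[:,2]>110)
for lo in np.arange(0,.2,.02):
    q=k&(al>=lo)&(al<lo+.02)
    if q.sum()>5: print(round(lo,2),q.sum(),'z pct5/50/90',np.round(np.percentile(P[q,2],[5,50,90])*1e3,1),'pe top',np.round(pe[q&(P[:,2]>np.percentile(P[q,2],60))].mean()*1e3,1))
cv2.imwrite('pics/c4.png',cv2.resize(c['pixels'][80:305,290:590],(800,600)))
```

```text
0.0 72 z pct5/50/90 [149.2 177.5 179.8] pe top -0.2
0.02 83 z pct5/50/90 [161.5 177.2 179.5] pe top 0.7
0.04 77 z pct5/50/90 [161.3 177.6 179.3] pe top 0.8
0.06 83 z pct5/50/90 [161.7 177.3 179. ] pe top 1.1
0.08 88 z pct5/50/90 [160.2 177.2 179.3] pe top 0.8
0.1 85 z pct5/50/90 [160.8 177.4 179.3] pe top 1.3
0.12 79 z pct5/50/90 [170.2 178.2 180.4] pe top 1.9
0.14 82 z pct5/50/90 [172.1 178.2 180.1] pe top 0.6
0.16 90 z pct5/50/90 [169.9 178.4 180. ] pe top 1.5
0.18 137 z pct5/50/90 [160.3 176.9 179.6] pe top 2.0
```

View pics/c4.png

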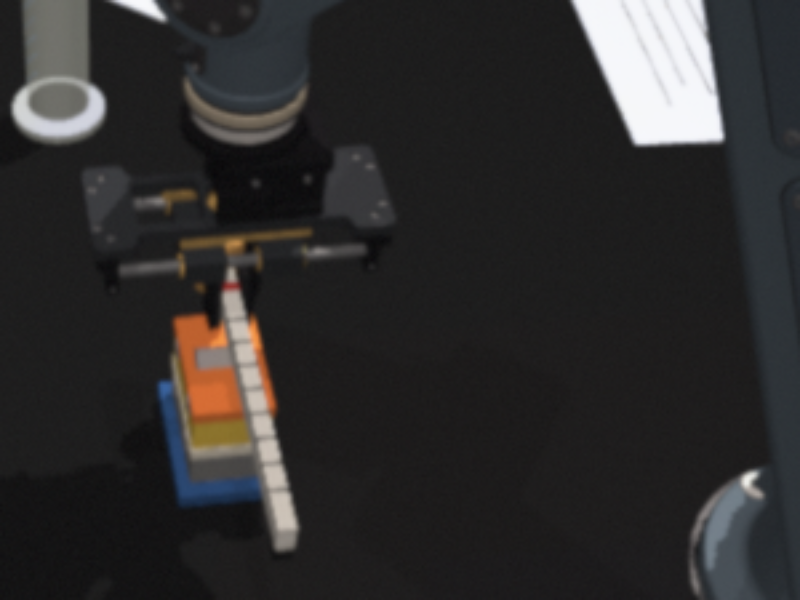

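The side crop shows the bar level and crosswise, with the red band at (231,286) between the fingers over the knife edge. The gap is about 38 mm, so I'll lower it 8.5 mm.

{"method": "move_arm", "body": {"commands": [[[0, 0, 0.1, 0, 0, 0], [0, 0, 0.18, 0, 0, 0], [0, 0, 0.21, 0, 0, 0], [0, 0, 0.21, 0, 0, 0], [0, 0, 0.21, 0, 0, 0], [0, 0, 0.21, 0, 0, 0], [0, 0, 0.21, 0, 0, 0], [0, 0, 0.21, 0, 0, 0]]]}}

```text
time: 20.8
position: [0.4616, -0.0198, 0.3208]
tool_rot: [0.572, 0.82, 0.0, 0.0]
ft_force: [0.9, 0.1, -4.6]
grip_width: 0.0116
grip_force: 55.0
```

Run:
```python
from h import *
plan((461.7,-19.9,157,20.1))
c=grab('side','fin.png')
b=(310,130,430,290)
for n,z,lo in(('orange',.1,0),('red',.168,0)):
    m=mask(c,b,n); v,u=np.nonzero(m); o,d=rays(c,np.c_[u,v]); P=o+d*c['range_z'][v,u][:,None];k=abs(P[:,2]-z)<.007
    print(n,k.sum(),np.median(P[k],0),rect(onplane(c,np.c_[u,v][k],z)))
```

```text
t 20.80 grasp [461.6 -19.8 156.8] yaw 20.17 w 11.6 gf 55.0 F [ 0.9  0.1 -4.6]
[-0.003, 0.002, -0.004, 0.0001, 0.0001, 0.0012]
orange 593 [ 0.46649828 -0.00485304  0.10094069] [460.4 -19.8  57.9  92.6 109.2]
red 13 [ 0.4588804  -0.02271765  0.16838559] [459.4 -23.4   5.    9.1  13. ]
```

Run:
```python
from h import *
a=np.radians(110.1);A=np.array([np.cos(a),np.sin(a)])
for nm,ref in(('side',(.4606,-.0199)),('top',(.4640,-.0205))):
    fs=[camera(nm) for _ in range(6)];c=fs[0]
    im=np.mean([f['pixels'] for f in fs],0);b=(310,130,430,290)
    if nm=='side':
        w=np.clip(im[...,2]-np.maximum(im[...,1],im[...,0])-25,0,None);z=np.zeros_like(w);z[170:205,360:395]=1;w=w*z*(im[...,1]<im[...,0]*1.6+10)
        v,u=np.nonzero(w);W=w[v,u];print('red px',len(v),(u*W).sum()/W.sum(),(v*W).sum()/W.sum(),sorted(zip(v.tolist(),u.tolist(),W.astype(int).tolist())))
        g=onplane(c,[[(u*W).sum()/W.sum(),(v*W).sum()/W.sum()]],.1685)[0];print(g,'al',(g[:2]-ref)@A*1e3)
    u,v,P=cloud(c);g=im[v,u];rel=P[:,:2]-ref;al=rel@A;pe=rel@[-A[1],A[0]]
    k=(al>.1)&(al<.25)&(abs(pe)<.012)&(P[:,2]>.160)&(P[:,2]<.18)&(g.min(1)>100)
    if k.sum()>5: Q=onplane(c,np.c_[u,v][k],.168);q=(Q[:,:2]-ref)@A;print(nm,'tail al max',k.sum(),np.sort(q)[-12:]*1e3)
```

```text
red px 80 374.9684674502713 191.80650994575043 [(173, 374, 0), (173, 375, 3), (173, 376, 6), (173, 377, 7), (173, 378, 6), (173, 379, 6), (173, 380, 3), (174, 373, 0), (174, 374, 5), (174, 380, 5), (175, 374, 6), (175, 379, 10), (175, 380, 3), (176, 374, 2), (176, 378, 10), (176, 379, 6), (176, 380, 1), (177, 375, 7), (177, 376, 8), (177, 377, 6), (177, 378, 3), (177, 379, 2), (178, 376, 0), (188, 375, 3), (188, 376, 4), (188, 377, 6), (188, 378, 10), (189, 373, 8), (189, 374, 34), (189, 375, 37), (189, 376, 38), (189, 377, 43), (189, 378, 42), (189, 379, 18), (190, 373, 25), (190, 374, 60), (190, 375, 66), (190, 376, 66), (190, 377, 65), (190, 378, 56), (190, 379, 27), (191, 373, 17), (191, 374, 45), (191, 375, 49), (191, 376, 47), (191, 377, 43), (191, 378, 34), (191, 379, 18), (192, 374, 7), (192, 375, 10), (192, 376, 9), (192, 377, 7), (192, 378, 5), (192, 379, 0), (197, 363, 3), (197, 364, 3), (197, 365, 1), (198, 360, 19), (198, 361, 26), (198, 362, 31), (198, 363, 39), (198, 364, 40), (198, 365, 34), (198, 366, 14), (198, 384, 11), (198, 385, 2), (199, 383, 8), (199, 385, 21), (200, 367, 5), (200, 383, 18), (200, 386, 10), (201, 367, 14), (201, 386, 23), (202, 367, 21), (203, 383, 34), (204, 368, 0), (204, 372, 0), (204, 373, 3), (204, 383, 39), (204, 387, 12)]
[ 0.46111708 -0.01790658  0.1685    ] al 1.6943133954048162
side tail al max 418 [199.92753952 200.12143023 200.31536774 200.50935232 200.70338425
 200.89746378 201.0915912  201.28576678 202.00366024 202.19734776
 202.77869839 203.88114511]
top tail al max 197 [192.6819692  193.01905403 194.37896091 194.89084787 195.22699392
 195.73914441 196.0747178  196.58713229 197.09960278 197.43481107
 197.9475457  198.28218034]
```

All the measurements agree to within about 2 mm: the red band is over the edge, the bar is level and the gap is about 30 mm. I'm handing in.

```bash
python3 -c "
from rig import *
print(hand_in())"
```

```text
the job is handed in; nothing more can be done
None
```

I stacked the grey case on the plinth and the yellow case on top, within about 1 mm of square, and handed in at about 21 s still holding the beam: level, crosswise, red band above the knife edge to within about 2 mm, gap about 30 mm; the judge's verdict was not shown.

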